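# Shorten the hanging rail by one hole to make room for the oil bottle

### The arm

A 6-joint arm with a two-finger parallel gripper is mounted at the origin on the work surface. World frame = base frame: x ahead of the robot, y to its left, z up, the work surface at z = 0. Lengths are in m, angles in rad, forces in N, time in s.
With the tool pointing down it reaches from about 0.225 to 0.875 m from the base axis. Payload 3.4 kg.
Tool frame: the origin (TCP) lies between the finger pads; the fingertips stand 8 mm ahead of it and the grasp point (between the pads) lies 11 mm behind it; z points along the fingers, y is the line along which they close (so a half turn about z gives the same grasp; the last joint's range is limited). The gripper opens to 85 mm and grips with 20 to 120 N. Pads are 22 mm wide; open, the fingers measure 114 mm over their backs; the gripper's body (76 mm by 85 mm) begins 54 mm behind the grasp point. The pads swing forward as they close: fully open they stand 13 mm farther back than shut.
Start: joints at [1.127, 0.276, 1.505, -0, 1.361, -0.121], TCP at [0.182, 0.545, 0.239] pointing down, gripper open.
Joint ranges: [-2.89, 2.89], [-0.75, 2.08], [0.22, 2.7], [-1.18, 4.32], [0.11, 2.71], [-2.7, 2.7]. Speed limits (rad/s): [2.57, 2.57, 3.14, 3.14, 3.14, 3.14].

### API

Orientations are given as a rotation vector (axis times angle).
In Python, from cell import state, capture, calibration, sign_off gives the robot as it stands.
- The arm moves only by the tool apply_moves, never from a script. Its argument "series" is a list of rows, each a list of 3 entries, a list of its own where there are three numbers: the turn, a rotation vector about the world's x, y, z in degrees, then the shift along the world's x, y, z in cm, then the finger opening in cm, from 0 to 8.54. In form: [[[rx, ry, rz], [dx, dy, dz], gripper], ...]. A call has 1 to 20 rows; each row shifts and turns the commanded pose from where the row before left it; what a row does not reach is not made up. A row lasts 1/8 s, in which the tool goes at most 62.5 mm and 10.7 degrees, less where a joint would pass 70% of its speed; a pose out of reach is approached as far as the arm can. A call with a gripper value outside its range is refused whole. The fingers move at their own pace and stop on an object; the grip force is fixed at half the most. Time passes only in rows, so rows that do not move let the fingers close. It gives the time, the measured TCP pose, the force, the opening and the grip force at its end, in the units of the state.
- state(): the state, without advancing time (a new reading comes with each control period).
- capture(name): name is "scene" or "top" or "wrist"; returns the picture (480x640x3 uint8, blue, green, red); there is no depth.
- calibration(name): a dict with "vertical_fov" (degrees; the focal length in pixels is half the picture's height over the tangent of half this angle, whatever the lens; pixels are square), "cx", "cy" (the principal point, pixels), "distortion" ([k1, k2, p1, p2, k3] as OpenCV has them; the pictures are not rectified), "R" (3x3) and "t" (3): a world point X has camera coordinates R X + t. Camera axes: x right, y down, z forward; pixel columns grow to the right and rows downward; lengths in m; the calibration is good to about 2 mm. A picture is of the moment at which its call begins: read the wrist's pose just before it. calibration takes no time and is no camera call; for the wrist camera it gives the pose at the moment of the call.
- sign_off(): hands the job in; it is judged then, once.
The state is a dict: "time_s": time; "joints": joint angles; "dq": joint speeds; "joint_efforts": joint torques, N m; "eef_pos": TCP position; "eef_rot": TCP orientation; "wrist_force": force on the tool from outside, world axes, zero at the start; "torque": the same for the moment, N m; "width": finger opening in m; "gripper_force": force on a finger pad.
Only numpy, scipy, OpenCV 4.12 (cv2) and the standard library are available. Lean on these libraries where they do the work, as an engineer would, in place of code of your own. Each camera call takes 0.05 s, during which the arm holds its last target. There are 200 camera calls.

### The job

There is no room for the taller oil bottle between the extendable hanging rail and the bread bin: shorten the rail by one hole. Press its spring button in, slide the outer tube along until the button springs up again in the next hole, and no further; then stand the taller bottle upright in the room made between the rail's sliding foot and the bread bin, wholly between the two. Leave the other loose things on the worktop where they stand.

Things in the scene. Friction and masses are not known exactly. Their poses are not given: they have to be found in the camera images.
- rail: Fixed end of the extendable steel hanging rail: a level square tube along this body's y, centre 205 mm above the worktop. Origin on the worktop straight below the spring button; z up, x across the rail. Fixed post at y = -150 mm (26 mm square, 218 mm high, foot 150 mm in x, 50 mm in y, 16 mm high); from it the 21 mm square inner tube runs to +y into the outer tube.
- sleeve (a joint): Shortening of the rail (m): the sliding end (outer tube, black collar, second post and foot) moves along the rail's -y, towards the fixed post. 0 = button in the first hole (start), 0.050 = in the next hole, 0.100 = in the third; 1.5 mm play. About 2.5 N of friction; stays where left. Slid faster than 0.1 m/s it may miss a hole.
- button (a joint): Spring button (m pressed): 0 = fully up, 0.006 = flush with the outer tube's top. 2 N to start, 4 N at flush. Up, it locks the tube. Kept flush while the tube is slid (up to 10 N of push at first), it ducks under the tube's wall within 8 mm and then needs no pressing; it springs up by itself and locks when the next hole comes over it.
- button_top (a point): Top of the button: a steel dome 14 mm in diameter on the fixed inner tube, standing 6 mm up through a hole of the outer tube; 224 mm above the worktop when up. It does not travel with the outer tube.
- next_hole (a point): The next hole: the middle one of three round 16 mm holes, 50 mm apart, along the outer tube's flat top; this point is on the top, 218 mm above the worktop. It moves with the tube. At the start it is 50 mm to +y of the button. Outer tube 26 mm square. Two hooks with a scoop and a strainer hang on it 73 to 107 mm farther to +y, reaching 4 mm above it.
- collar (a point): Top centre of the black collar on the mouth of the outer tube, moving with it, 225 mm above the worktop: 38 mm wide across the rail, 12 mm along it, 7 mm proud of the tube's top. At the start 21 mm to -y of the button, so its face is 15 mm from the button's axis: a fingertip holding the button down can push the tube along by this face.
- foot (a point): Point on the worktop at the centre of the sliding foot, under the sliding post (26 mm square, 218 mm high); moves with the tube, axes as the rail's. At the start 190 mm to +y of the button. The foot reaches 25 mm to either side along y and 75 mm along x, 16 mm high.
- bread_bin: Fixed limed-oak bread bin with a roll top, 200 mm (x) by 300 mm (y) by 160 mm high; origin at the centre of its underside, axes parallel to the rail's within 0.03 rad. Its near end, 150 mm to -y of its origin, faces the sliding foot: about 40 mm free between them at the start, about 90 mm with the rail one hole shorter.
- bottle: The oil bottle to be moved: the taller of two amber glass bottles with black caps. Loose, about 0.4 kg, origin at the centre of its underside, z up. 210 mm high; body 58 mm in diameter to 130 mm, shoulder to 156 mm, neck 23 mm in diameter to 194 mm, cap 27 mm in diameter from 194 to 210 mm (grip it by the cap and neck, from above).
- short_bottle: the shorter of the two amber glass bottles: 58 mm in diameter, 150 mm high, black cap; a bystander; loose, origin at the centre of its underside
- mill: dark wooden pepper mill, 52 mm in diameter, 165 mm high; a bystander; loose, origin at the centre of its underside
- mug: white mug, 82 mm in diameter, 92 mm high, handle to its +y; a bystander; loose, origin at the centre of its underside
- bowl: white bowl, 124 mm in diameter, 55 mm high; a bystander; loose, origin at the centre of its underside
- sugar_jar: white lidded jar, 84 mm in diameter, 122 mm high; a bystander; loose, origin at the centre of its underside
Mind the look-alikes: they are no part of the job. What is shaped like the bottle but green or purple is not meant.

How it is judged:
On the way:
1. the outer tube is locked in the next hole: shortened by one hole, button fully up (value of joint sleeve between 0.0465 and 0.0535 m and value of joint button below 0.002 m), for 0.2 s.
At the end, for the whole second after the job is handed in: Tube locked in the second hole (sleeve 46.5 to 53.5 mm, button up to within 2 mm); the taller bottle upright (0.08 rad) and at rest on the worktop between sliding foot and bread bin, its axis within 46 mm of the rail's line, 48 mm or more from the foot's centre, 23 mm or more from the bin (all of step 1 and y of bottle in the frame of foot above 0.048 m and y of bottle in the frame of bread_bin below -0.173 m and x of bottle in the frame of foot between -0.046 and 0.046 m and angle between bottle's own z axis and vertical below 0.08 rad and height (world z) of bottle below 0.005 m and linear speed of bottle below 0.02 m/s); the robot touches nothing.
It fails at once if the outer tube is slid past the next hole (more than 60 mm) (value of joint sleeve above 0.06 m).
It fails at once if the taller bottle is knocked over or carried lying (angle between bottle's own z axis and vertical above 0.7 rad).
It fails at once if another loose thing (short bottle, mill, mug, bowl, sugar jar) is moved more than 30 mm or tipped (distance of any of short_bottle, mill, mug, bowl, sugar_jar from where it was at the start of the episode above 0.03 m or angle between any of short_bottle, mill, mug, bowl, sugar_jar's own z axis and vertical above 0.4 rad).
It also fails if it takes over 53 s, if anything falls off the work surface, if the arm or the gripper's body presses on something with over 40 N, if the wrist force passes 120 N, or if a joint passes its speed limit or range.

## Working session

There is one attempt and no reset: what is moved stays moved. The work goes in short steps, Python scripts to look and compute and a tool call to move; the robot and the scene stay as the last step left them, time stands still between calls to the robot, and variables do not carry over. Pictures are saved under pics/ and viewed, at most 14 in all, crops included, and the job is handed in when it is done.

Besides the shell and the picture viewer there is one more tool, called after ">>>" as name(argument=value, ...) on one line, values as JSON. apply_moves: Moves the arm, as the interface text tells. Its arguments: {"type":"object","properties":{"series":{"type":"array","items":{"type":"array"}}},"required":["series"]}

```bash
mkdir -p pics; ls; python3 - <<'E'
from cell import *
import cv2
for n in("scene","top"):
    cv2.imwrite(f"pics/{n}0.png",capture(n)); print(n,calibration(n))
print(state())
E
```

```text
pics
scene {'vertical_fov': 57.08452036236364, 'cx': 327.2128282618455, 'cy': 240.31115695199125, 'distortion': array([-0.10977131,  0.        ,  0.        ,  0.        ,  0.        ]), 'R': array([[ 0.38027233,  0.92477934,  0.01327119],
       [ 0.68772316, -0.27314136, -0.67262966],
       [-0.6184091 ,  0.26490935, -0.73986027]]), 't': array([-0.20542575, -0.31443597,  1.82498995])}
top {'vertical_fov': 56.85023646315003, 'cx': 325.9352061991872, 'cy': 234.8971603601391, 'distortion': array([0.01437099, 0.        , 0.        , 0.        , 0.        ]), 'R': array([[-0.01253023, -0.99992059,  0.00134183],
       [-0.97922484,  0.01199925, -0.20242215],
       [ 0.20238997, -0.00385035, -0.97929744]]), 't': array([-0.02917806,  0.61576102,  1.27119141])}
{'time_s': 0.1, 'joints': array([ 1.12697806e+00,  2.76538712e-01,  1.50601371e+00,  4.21426656e-05,
        1.36070694e+00, -1.20999266e-01]), 'dq': array([ 3.92864630e-04, -1.26668492e-03, -2.20764989e-03, -4.21731865e-04,
       -2.23669293e-03, -5.70508615e-05]), 'joint_efforts': array([ 2.85436894e-03, -4.17698336e+01, -2.46404082e+01, -2.87979874e-04,
        5.76518170e-03,  1.52167490e-05]), 'eef_pos': array([0.18220507, 0.54488226, 0.23851938]), 'eef_rot': array([-5.04816442e-01, -3.10025674e+00,  2.49591044e-03]), 'wrist_force': array([ 0.11270881, -0.86082758, -0.15771331]), 'torque': array([ 0.00234774, -0.03185477, -0.04790777]), 'gripper_force': 0.0, 'width': 0.08566839884122845}
```

View pics/scene0.png

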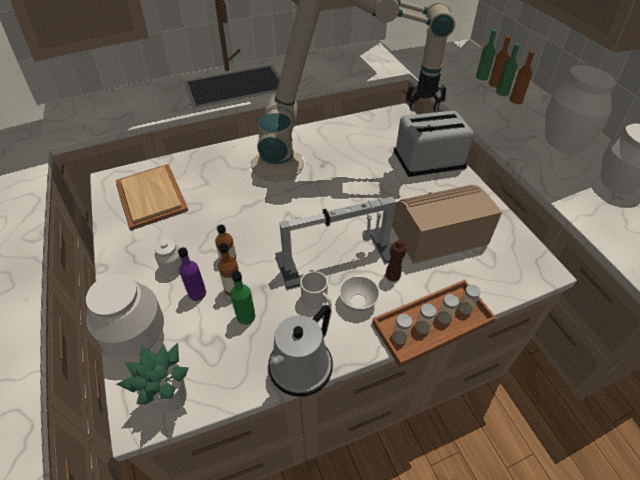

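View pics/top0.png

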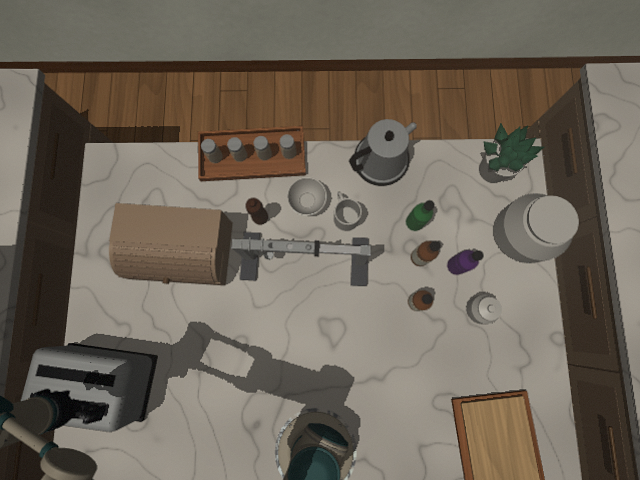

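The scene picture shows the rail at px (285–395, 200–280), with the collar near (326,217). In the top picture the collar is at (317,248), the bin end is at about x=225, and the amber bottles are at (428,250) and (422,299). I'll enlarge both to get accurate pixels.

```bash
python3 - <<'E'
import cv2
a=cv2.imread("pics/top0.png")[195:315,220:380]; cv2.imwrite("pics/c1.png",cv2.resize(a,None,fx=5,fy=5,interpolation=cv2.INTER_CUBIC))
a=cv2.imread("pics/scene0.png")[185:335,200:400]; cv2.imwrite("pics/c2.png",cv2.resize(a,None,fx=4,fy=4,interpolation=cv2.INTER_CUBIC))
E
```

```text
(no output)
```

View pics/c1.png

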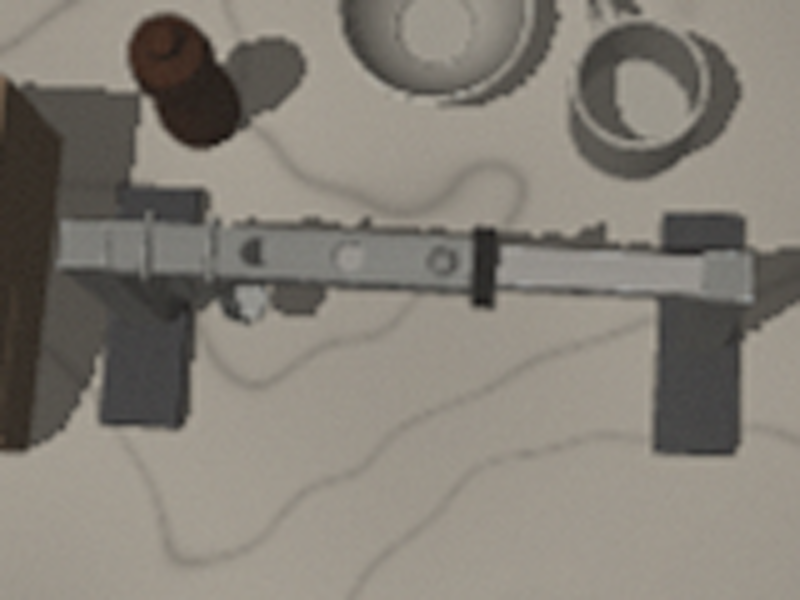

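View pics/c2.png

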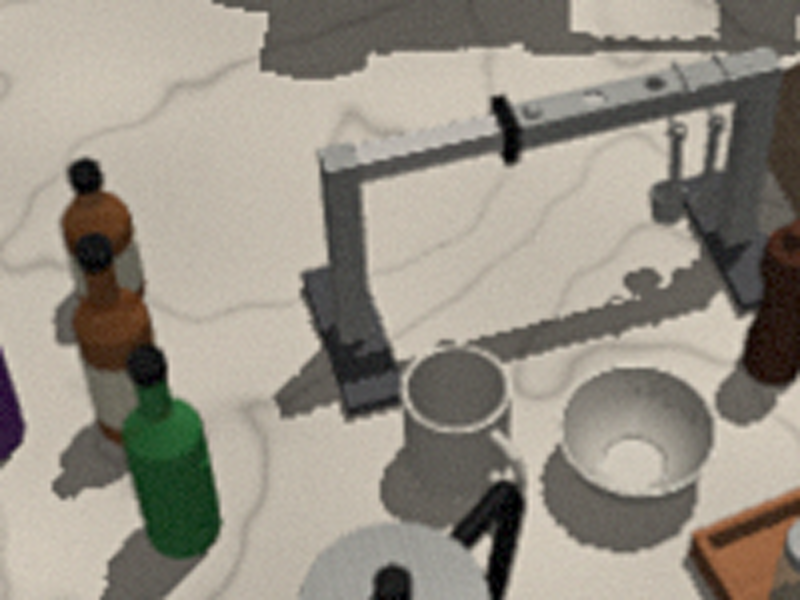

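```bash
cat > h.py <<'E'
import numpy as np, cv2
from cell import *
def K(c,h=480):
    f=h/2/np.tan(np.radians(c["vertical_fov"]/2)); return np.array([[f,0,c["cx"]],[0,f,c["cy"]],[0,0,1.]])
def ray(c,p):
    n=cv2.undistortPoints(np.array([[p]],float),K(c),np.array(c["distortion"]))[0,0]
    R=np.array(c["R"]);return -R.T@np.array(c["t"]),R.T@np.array([*n,1])
def at(c,p,z):
    o,d=ray(c,p);return o+d*(z-o[2])/d[2]
def tri(c1,p1,c2,p2):
    o1,d1=ray(c1,p1);o2,d2=ray(c2,p2)
    s=np.linalg.lstsq(np.c_[d1,-d2],o2-o1,rcond=None)[0];a=o1+s[0]*d1;b=o2+s[1]*d2
    return (a+b)/2,np.linalg.norm(a-b)
def proj(c,X):
    return cv2.projectPoints(np.array(X,float).reshape(-1,1,3),cv2.Rodrigues(np.array(c["R"]))[0],np.array(c["t"]),K(c),np.array(c["distortion"]))[0][:,0]
E
python3 - <<'E'
from h import *
np.set_printoptions(precision=4,suppress=True)
T=calibration("top");S=calibration("scene")
f=lambda x,y:(x/5+220,y/5+195)
g=lambda x,y:(x/4+200,y/4+185)
for n,p,z in[("button",(443,261),.224),("hole2",(350,257),.218),("hole3",(253,252),.218),("collar",(484,267),.225),("post",(728,277),.218)]:print(n,at(T,f(*p),z))
for n,p,z in[("button",(533,110),.222),("hole2",(594,97),.218),("hole3",(655,83),.218),("collar",(506,113),.225)]:print("S",n,at(S,g(*p),z))
for p in[(207,190),(185,428),(100,422),(655,452),(740,452),(663,213)]:print("foot corner",at(T,f(*p),.016))
print("bin",at(T,(231,210),.13),at(T,(216,284),.13),at(T,f(5,450),0))
print("tall",tri(T,(434,246),S,g(95,243)),"short",tri(T,(426,296),S,g(86,170)))
print("mill",at(T,f(165,45),.165),"mug",at(T,f(640,90),.092))
E
python3 - <<'E'
import cv2
a=cv2.imread("pics/top0.png")[190:310,380:540]; cv2.imwrite("pics/c3.png",cv2.resize(a,None,fx=5,fy=5,interpolation=cv2.INTER_CUBIC))
E
```

```text
button [0.5497 0.0097 0.224 ]
hole2 [0.5535 0.059  0.218 ]
hole3 [0.5568 0.1101 0.218 ]
collar [ 0.5461 -0.0118  0.225 ]
post [ 0.5404 -0.1401  0.218 ]
S button [0.5572 0.0094 0.222 ]
S hole2 [0.5573 0.0595 0.218 ]
S hole3 [0.5603 0.1093 0.218 ]
S collar [ 0.5555 -0.0118  0.225 ]
foot corner [0.6336 0.1642 0.016 ]
foot corner [0.4853 0.175  0.016 ]
foot corner [0.4896 0.2269 0.016 ]
foot corner [ 0.4671 -0.1113  0.016 ]
foot corner [ 0.4665 -0.1631  0.016 ]
foot corner [ 0.6155 -0.1199  0.016 ]
bin [0.6782 0.2364 0.13  ] [0.4655 0.2716 0.13  ] [0.4749 0.2879 0.    ]
tall (array([ 0.5519, -0.3246,  0.2057]), np.float64(0.0015796705487321962)) short (array([ 0.4233, -0.3092,  0.1502]), np.float64(0.003825038069433667))
mill [0.6855 0.1676 0.165 ] mug [ 0.675  -0.1031  0.092 ]
```

View pics/c3.png

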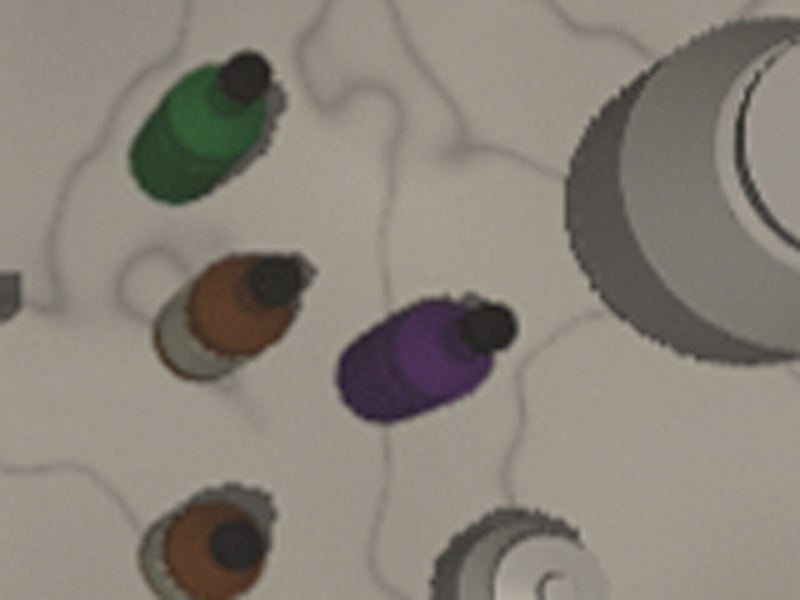

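The tall bottle's cap in top-image pixels is (434.4,246.2). The green and purple caps are at (429,206) and (478,256).

```bash
python3 - <<'E'
from h import *
from scipy.spatial.transform import Rotation as R
np.set_printoptions(precision=4,suppress=True)
T=calibration("top");S=calibration("scene")
f=lambda x,y:(x/5+220,y/5+195)
g=lambda x,y:(x/4+200,y/4+185)
print(tri(T,f(443,261),S,g(533,110)),tri(T,f(350,257),S,g(594,97)),tri(T,f(484,267),S,g(506,113)))
print("tall",at(T,(434.4,246.2),.21),at(S,g(95,243),.21),"green",at(T,(428.8,205.6),.21),"purple",at(T,(477.6,255.6),.21))
print(R.from_rotvec(state()["eef_rot"]).as_matrix())
c=calibration("wrist");print(c, -np.array(c["R"]).T@c["t"])
E
```

```text
(array([0.5514, 0.0109, 0.2162]), np.float64(0.0019231485899505359)) (array([0.5544, 0.06  , 0.215 ]), np.float64(0.0017954775313356367)) (array([ 0.5479, -0.0102,  0.2173]), np.float64(0.0030293699724887))
tall [ 0.5508 -0.3238  0.21  ] [ 0.5556 -0.3256  0.21  ] green [ 0.6625 -0.3156  0.21  ] purple [ 0.5242 -0.4361  0.21  ]
[[-0.9483  0.3172 -0.0008]
 [ 0.3172  0.9483 -0.0015]
 [ 0.0002 -0.0016 -1.    ]]
{'vertical_fov': 62.201831329062514, 'cx': 317.60924560851254, 'cy': 237.2206096663029, 'distortion': array([-0.0352,  0.    ,  0.    ,  0.    ,  0.    ]), 'R': array([[ 0.3178,  0.9482, -0.0024],
       [ 0.8987, -0.3004,  0.3195],
       [ 0.3022, -0.1036, -0.9476]]), 't': array([-0.5747, -0.0416,  0.3809])} [0.1049 0.5719 0.3728]
```

>>> apply_moves(series=[[[0,0,0],[0,0,3.5],0],[[0,0,0],[0,0,3],0],[[0,0,1.1],[2.4,-4.2,0],0],[[0,0,1.1],[2.4,-4.2,0],0],[[0,0,1.1],[2.4,-4.2,0],0],[[0,0,1.1],[2.4,-4.2,0],0],[[0,0,1.1],[2.4,-4.2,0],0],[[0,0,1.1],[2.4,-4.2,0],0],[[0,0,1.1],[2.4,-4.2,0],0],[[0,0,1.1],[2.4,-4.2,0],0],[[0,0,1.1],[2.4,-4.2,0],0],[[0,0,1.1],[2.4,-4.2,0],0],[[0,0,1.1],[2.4,-4.2,0],0],[[0,0,1.1],[2.4,-4.2,0],0],[[0,0,1.6],[2.4,-4.2,0],0],[[0,0,0],[0,0,0],0],[[0,0,0],[0,0,0],0]])

```text
time_s: 2.22
eef_pos: [0.4939, -0.0004, 0.3038]
eef_rot: [-0.102, -3.138, -0.001]
wrist_force: [0.1, 0.2, -0.4]
width: 0.0001
gripper_force: 0.0
```

```bash
python3 - <<'E'
from h import *
import pickle
c=calibration("wrist");im=capture("wrist");s=state();pickle.dump(c,open("w1.pkl","wb"))
cv2.imwrite("pics/w1.png",im);print(s["eef_pos"],s["eef_rot"],s["width"],s["joints"])
E
```

```text
[4.93721675e-01 2.80253336e-05 3.04023080e-01] [-1.00771469e-01 -3.13878210e+00 -1.22309034e-03] 0.00040133807404485754 [-1.41445070e-01  1.21120415e-01  1.54780192e+00  6.47115043e-04
  1.47394130e+00 -1.64811588e+00]
```

View pics/w1.png

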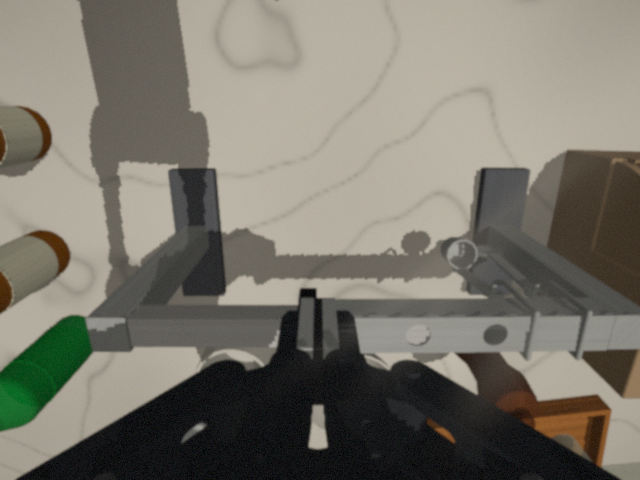

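Wrist picture: the next hole is at (418,335), the third hole at (495,334) and the fixed post's top at about (108,333). The fingers hide the button. The bin's bottom edge near the foot runs from about (548,245) to (566,152).

```bash
python3 - <<'E'
from h import *
import pickle
np.set_printoptions(precision=4,suppress=True)
c=pickle.load(open("w1.pkl","rb"));T=calibration("top");f=lambda x,y:(x/5+220,y/5+195)
h2,h3,p=[at(c,q,.218) for q in[(418,335),(495,334),(108,333)]]
print(h2,h3,p,np.arctan2(h3[0]-p[0],h3[1]-p[1]))
print(tri(c,(418,335),T,f(350,257)),tri(c,(495,334),T,f(253,252)))
d=(h3-p)/np.linalg.norm(h3-p);print("button",h2-.05*d,h3-.1*d,p+.15*d, "foot",h2+.14*d)
for q in[(480,169),(528,169),(169,169),(216,169)]:print("foot cnr",at(c,q,.016))
print("bin",at(c,(548,245),0),at(c,(566,152),.0),at(c,(566,152),.12))
E
```

```text
[0.5563 0.0604 0.218 ] [0.5592 0.1101 0.218 ] [ 0.5422 -0.1382  0.218 ] 0.06836601402892127
(array([0.5523, 0.0587, 0.2243]), np.float64(0.0004053592856225632)) (array([0.5567, 0.1091, 0.2212]), np.float64(0.001457633473704799))
button [0.5529 0.0105 0.218 ] [0.5524 0.0103 0.218 ] [0.5525 0.0115 0.218 ] foot [0.5659 0.2001 0.218 ]
foot cnr [0.4888 0.1741 0.016 ]
foot cnr [0.4919 0.2261 0.016 ]
foot cnr [ 0.467  -0.1564  0.016 ]
foot cnr [ 0.4705 -0.1063  0.016 ]
bin [0.5869 0.2676 0.    ] [0.4786 0.2753 0.    ] [0.4605 0.2014 0.12  ]
```

>>> apply_moves(series=[[[0,0,0],[2.9,0.6,0],0],[[0,0,0],[2.9,0.6,0],0],[[0,0,0],[0,0,-3],0],[[0,0,0],[0,0,-2.5],0],[[0,0,0],[0,0,-0.9],0],[[0,0,0],[0,0,-0.3],0],[[0,0,0],[0,0,0],0]])

```text
time_s: 3.15
eef_pos: [0.5527, 0.0116, 0.2382]
eef_rot: [0.101, 3.138, 0.0]
wrist_force: [-0.0, -0.6, 0.1]
width: -0.0002
gripper_force: 0.0
```

```bash
python3 - <<'E'
from h import *
im=capture("scene");s=state()
a=im[165:285,270:430]; cv2.imwrite("pics/c4.png",cv2.resize(a,None,fx=5,fy=5,interpolation=cv2.INTER_CUBIC));print(s["eef_pos"],s["wrist_force"])
E
```

```text
[0.55287589 0.01149226 0.23838862] [-0.03533858 -0.32150307  0.04193382]
```

View pics/c4.png

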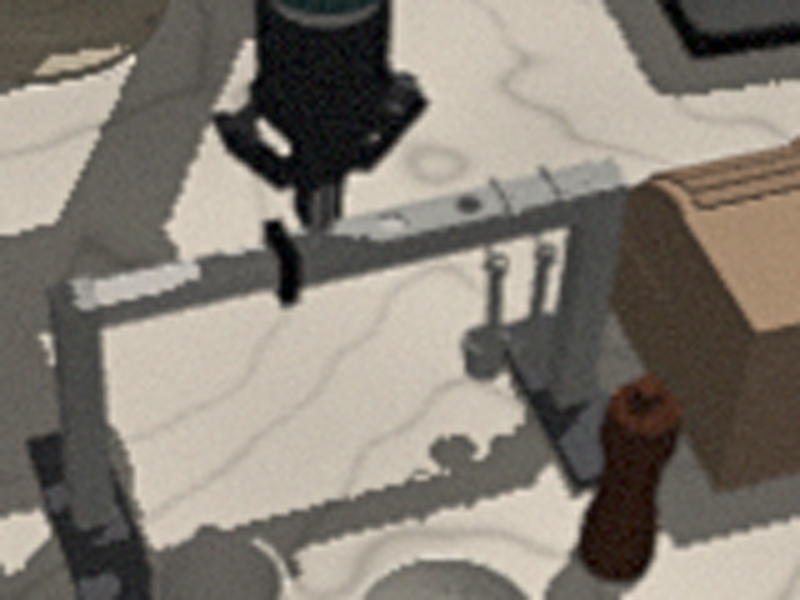

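The scene crop shows the closed fingertips at about (322,220), just to +y of the collar at (282,260). They are over the tube and about 26 mm wide. I'll press now.

>>> apply_moves(series=[[[0,0,0],[0,0,-0.5],0],[[0,0,0],[0,0,-0.3],0],[[0,0,0],[0,0,-0.2],0],[[0,0,0],[0,0,0],0]])

```text
time_s: 3.7
eef_pos: [0.5528, 0.0112, 0.2277]
eef_rot: [0.101, 3.139, 0.0]
wrist_force: [1.1, -0.3, 2.9]
width: 0.0
gripper_force: 1.6
```

>>> apply_moves(series=[[[0,0,0],[0,0,-0.2],0],[[0,0,0],[0,0,0],0]])

```text
time_s: 3.95
eef_pos: [0.5528, 0.0112, 0.226]
eef_rot: [0.101, 3.138, -0.0]
wrist_force: [0.7, -0.0, 6.5]
width: -0.0001
gripper_force: 2.8
```

>>> apply_moves(series=[[[0,0,0],[0,0,-0.1],0],[[0,0,0],[0,0,0],0]])

```text
time_s: 4.2
eef_pos: [0.5528, 0.0113, 0.226]
eef_rot: [0.101, 3.138, -0.0]
wrist_force: [-0.9, -0.4, 9.4]
width: -0.0001
gripper_force: 5.0
```

>>> apply_moves(series=[[[0,0,0],[-0.02,-0.3,0],0],[[0,0,0],[-0.02,-0.3,0],0],[[0,0,0],[-0.02,-0.3,0],0]])

```text
time_s: 4.58
eef_pos: [0.5525, 0.0053, 0.226]
eef_rot: [0.102, 3.137, 0.01]
wrist_force: [0.2, 8.1, 10.2]
width: 0.0001
gripper_force: 4.9
```

>>> apply_moves(series=[[[0,0,0],[-0.02,-0.3,0],0],[[0,0,0],[-0.02,-0.3,0],0]])

```text
time_s: 4.82
eef_pos: [0.5524, 0.0002, 0.226]
eef_rot: [0.102, 3.136, 0.013]
wrist_force: [1.2, 10.0, 9.9]
width: -0.0004
gripper_force: 6.3
```

>>> apply_moves(series=[[[0,0,0],[-0.02,-0.3,0],0],[[0,0,0],[-0.02,-0.3,0],0],[[0,0,0],[-0.02,-0.3,0],0]])

```text
time_s: 5.2
eef_pos: [0.5518, -0.0103, 0.226]
eef_rot: [0.101, 3.137, 0.008]
wrist_force: [0.2, 5.8, 10.0]
width: 0.0001
gripper_force: 6.1
```

>>> apply_moves(series=[[[0,0,0],[0,0,0.2],0],[[0,0,0],[-0.02,-0.4,0.15],0],[[0,0,0],[-0.03,-0.5,0],0],[[0,0,0],[-0.03,-0.5,0],0]])

```text
time_s: 5.7
eef_pos: [0.5494, -0.025, 0.2271]
eef_rot: [-0.102, -3.138, -0.007]
wrist_force: [1.2, 6.4, 0.1]
width: 0.0003
gripper_force: 3.1
```

>>> apply_moves(series=[[[0,0,0],[-0.03,-0.4,0],0],[[0,0,0],[-0.03,-0.4,0],0],[[0,0,0],[-0.02,-0.3,0],0]])

```text
time_s: 6.08
eef_pos: [0.5487, -0.0363, 0.2271]
eef_rot: [-0.102, -3.138, -0.006]
wrist_force: [-0.4, 5.2, 0.4]
width: 0.0001
gripper_force: 2.9
```

>>> apply_moves(series=[[[0,0,0],[-0.02,-0.3,0],0],[[0,0,0],[-0.02,-0.2,0],0]])

```text
time_s: 6.32
eef_pos: [0.5484, -0.0419, 0.2271]
eef_rot: [-0.102, -3.138, -0.004]
wrist_force: [1.4, 4.5, -1.3]
width: -0.0
gripper_force: 2.1
```

>>> apply_moves(series=[[[0,0,0],[-0.01,-0.2,0],0],[[0,0,0],[-0.01,-0.2,0],0]])

```text
time_s: 6.58
eef_pos: [0.5482, -0.0473, 0.2274]
eef_rot: [-0.101, -3.139, 0.001]
wrist_force: [-0.5, 2.9, -1.8]
width: -0.0002
gripper_force: 1.3
```

```bash
python3 - <<'E'
from h import *
import pickle
c=calibration("wrist");pickle.dump(c,open("w2.pkl","wb"));w=capture("wrist");a=capture("top");cv2.imwrite("pics/top2.png",a);cv2.imwrite("pics/w2.png",w)
b=cv2.resize(a[210:300,225:385],None,fx=5,fy=5,interpolation=cv2.INTER_CUBIC)[:250]
w=cv2.resize(w[140:380],(800,300));cv2.imwrite("pics/m2.png",np.vstack([b,w]));print(state()["eef_pos"],state()["wrist_force"])
E
```

```text
[ 0.54827587 -0.04734164  0.22758166] [ 0.57993285  0.24256309 -0.10334957]
```

View pics/m2.png

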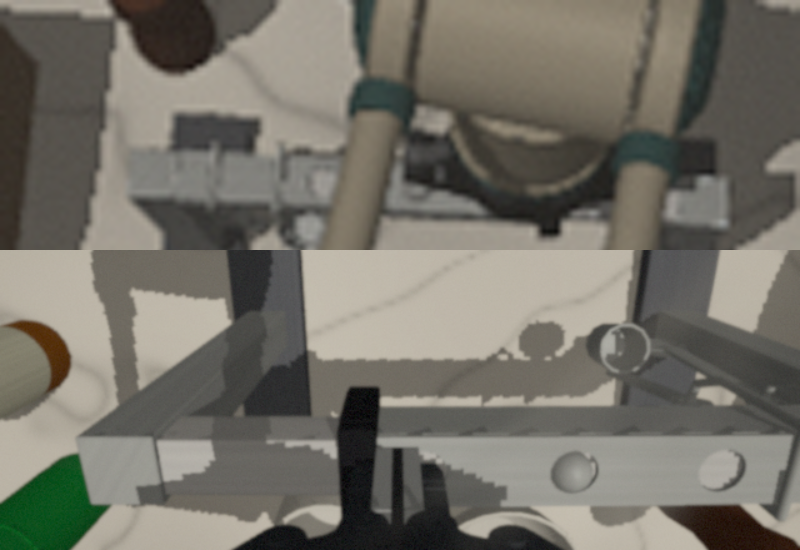

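The top strip is partly blocked by the arm. The wrist strip shows the steel dome filling a hole at (575,470) and the third hole empty at (721,470). I'll check the numbers.

```bash
python3 - <<'E'
from h import *
import pickle
np.set_printoptions(precision=4,suppress=True)
c=pickle.load(open("w2.pkl","rb"));T=calibration("top")
g=lambda x,y:(x/1.25,140+(y-250)/1.25)
print(at(c,g(575,470),.218),at(c,g(572,468),.224),at(c,g(721,470),.218),"post",at(c,g(120,469),.218))
print("collar",at(c,g(357,410),.225))
f=lambda x,y:(x/5+225,y/5+210)
print("foot corners", at(T,f(175,115),.016),at(T,f(262,118),.016))
E
```

```text
[0.5529 0.0116 0.218 ] [0.5486 0.0084 0.224 ] [0.5565 0.0607 0.218 ] post [ 0.5431 -0.1383  0.218 ]
collar [ 0.524  -0.0571  0.225 ]
foot corners [0.6336 0.1685 0.016 ] [0.631  0.1143 0.016 ]
```

Sleeve is about 49.5 mm. I'll confirm the lock with a gentle further push and look for a force rise.

>>> apply_moves(series=[[[0,0,0],[-0.01,-0.1,0],0],[[0,0,0],[-0.01,-0.1,0],0]])

```text
time_s: 6.92
eef_pos: [0.5482, -0.0484, 0.2276]
eef_rot: [-0.101, -3.139, -0.001]
wrist_force: [-1.4, 2.7, -1.7]
width: -0.0002
gripper_force: 1.3
```

>>> apply_moves(series=[[[0,0,0],[-0.01,-0.15,0],0],[[0,0,0],[0,0,0],0]])

```text
time_s: 7.18
eef_pos: [0.5482, -0.0497, 0.2276]
eef_rot: [-0.101, -3.139, -0.002]
wrist_force: [-0.5, 4.2, -2.2]
width: 0.0002
gripper_force: 2.0
```

```bash
python3 - <<'E'
from h import *
import pickle
c=calibration("wrist");w=capture("wrist");cv2.imwrite("pics/w3.png",w);pickle.dump(c,open("w3.pkl","wb"))
p=proj(c,[[.5524,.0105,.218],[.5565,.0605,.218]]);print(p,state()["wrist_force"],state()["eef_pos"])
u,v=p.mean(0).astype(int)
b=w[v-35:v+35,u-90:min(u+110,640)]
w2=cv2.imread("pics/w2.png");c2=pickle.load(open("w2.pkl","rb"));u2,v2=proj(c2,[[.5524,.0105,.218],[.5565,.0605,.218]]).mean(0).astype(int);b2=w2[v2-35:v2+35,u2-90:min(u2+110,640)]
n=min(b.shape[1],b2.shape[1])
cv2.imwrite("pics/m3.png",cv2.resize(np.vstack([b2[:,:n],b[:,:n]]),None,fx=4,fy=4,interpolation=cv2.INTER_CUBIC))
E
```

```text
[[462.96320002 314.35931259]
 [581.352719   315.20273495]] [-0.25774446  5.21289968 -1.93977777] [ 0.54816317 -0.04973174  0.22765609]
```

View pics/m3.png

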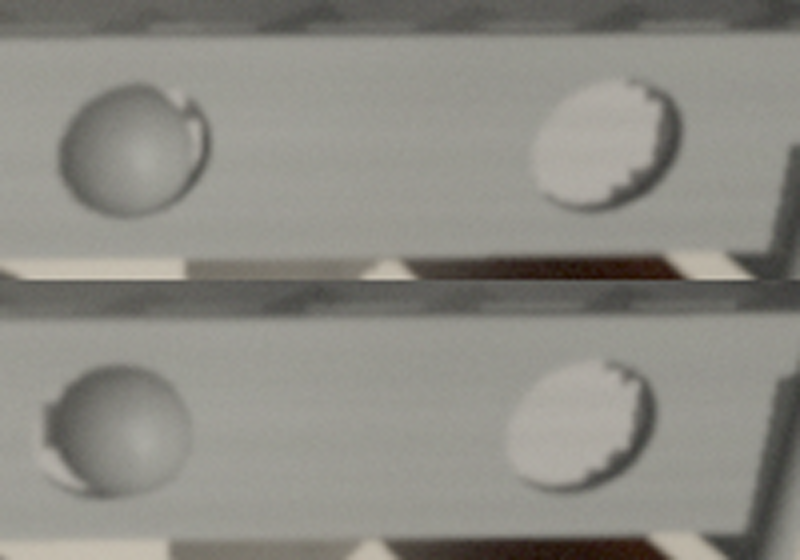

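Both crops show the dome standing up through the hole. The rim gap moved from the right side to the left, so the button has taken up its play and is locked. Next is the bottle.

>>> apply_moves(series=[[[0,0,0],[0,0.3,0],0],[[0,0,0],[0,0,4],0],[[0,0,0],[0,0,5.2],0],[[0,0,0],[0.1,-4.6,0],5.5],[[0,0,0],[0.1,-4.6,0],5.5],[[0,0,0],[0.1,-4.6,0],5.5],[[0,0,0],[0.1,-4.6,0],5.5],[[0,0,0],[0,-4.6,0],5.5],[[0,0,0],[0,-4.6,0],5.5],[[0,0,0],[0,0,0],5.5],[[0,0,0],[0,0,-2],5.5],[[0,0,0],[0,0,0],5.5]])

```text
time_s: 8.72
eef_pos: [0.5515, -0.3226, 0.2987]
eef_rot: [-0.101, -3.137, -0.001]
wrist_force: [-0.4, 0.0, 1.2]
width: 0.0547
gripper_force: 0.0
```

```bash
python3 - <<'E'
from h import *
c=calibration("wrist");w=capture("wrist");s=state();print(s["eef_pos"],s["width"])
X=[[.552,-.3245,.21],[.552,-.3245,.13]];p=proj(c,X);print(p)
for q in p: cv2.drawMarker(w,tuple(int(i) for i in q),(0,255,0),cv2.MARKER_CROSS,14,1)
cv2.imwrite("pics/w4.png",w)
E
```

```text
[ 0.55202409 -0.32273662  0.29978485] 0.05488764480520928
[[313.46349798 248.88071705]
 [314.41273859 213.89790219]]
```

View pics/w4.png

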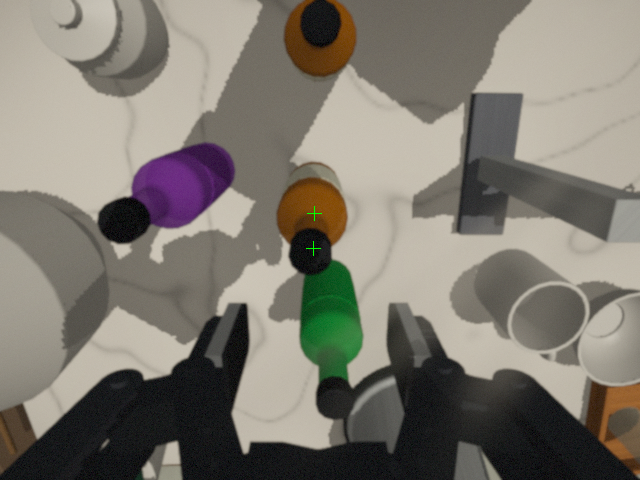

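The wrist picture puts the cap at (310,250), 3 px left of my prediction, so the bottle is at about (0.553,−0.3265). The fingers clear the green and purple bottles. I'll descend and grip.

>>> apply_moves(series=[[[0,0,0],[0.1,-0.35,0],5.5],[[0,0,0],[0,0,-4],5.5],[[0,0,0],[0,0,-4],5.5],[[0,0,0],[0,0,-2],5.5],[[0,0,0],[0,0,-1.05],5.5],[[0,0,0],[0,0,0],5.5],[[0,0,0],[0,0,0],1.5],[[0,0,0],[0,0,0],1.5],[[0,0,0],[0,0,0],1.5],[[0,0,0],[0,0,0],1.5],[[0,0,0],[0,0,0],1.5],[[0,0,0],[0,0,0],1.5]])

```text
time_s: 10.28
eef_pos: [0.554, -0.3273, 0.191]
eef_rot: [0.101, 3.137, -0.003]
wrist_force: [-0.3, 0.2, 6.6]
width: 0.0253
gripper_force: 58.8
```

>>> apply_moves(series=[[[0,0,0],[0,0,1],1.5],[[0,0,0],[0,0,2],1.5],[[0,0,0],[0,0,3],1.5],[[0,0,0],[0,0,3],1.5],[[0,0,0],[0,0,3],1.5],[[0,0,0],[0,0,3],1.5],[[0,0,0],[0,0,3],1.5],[[0,0,0],[0,0,3],1.5],[[0,0,0],[0,0,3],1.5],[[0,0,0],[0,0,1.5],1.5],[[0,0,0],[0,0,0],1.5],[[0,0,0],[0,0,0],1.5]])

```text
time_s: 11.78
eef_pos: [0.553, -0.3264, 0.4426]
eef_rot: [-0.101, -3.137, -0.003]
wrist_force: [0.4, 0.1, -5.5]
width: 0.0252
gripper_force: 59.4
```

```bash
python3 - <<'E'
from h import *
w=capture("wrist");a=capture("scene");t=capture("top");s=state();print(s["eef_pos"],s["width"],s["wrist_force"],s["torque"])
S=calibration("scene");u,v=proj(S,[s["eef_pos"]-[0,0,.1]])[0].astype(int);print(u,v)
b=cv2.resize(a[max(v-90,0):max(v-90,0)+150,u-50:u+50],(400,600))
cv2.imwrite("pics/m5.png",np.hstack([b,cv2.resize(w[:, 120:520],(400,600))]))
E
```

```text
[ 0.55307689 -0.32647536  0.44291392] 0.025029077546669012 [-0.20223054  0.50539588 -5.00888404] [-0.01167884 -0.04023789 -0.00473122]
215 211
```

View pics/m5.png

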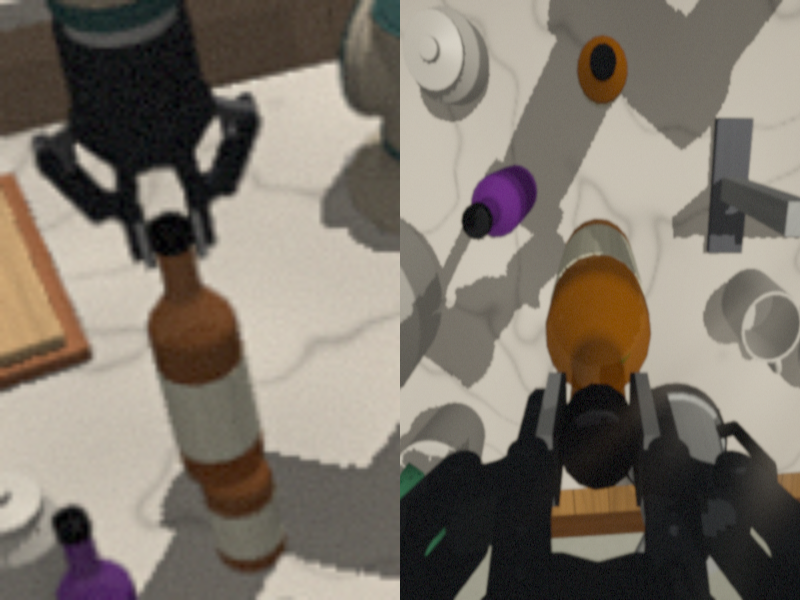

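The left half shows the bottle held upright by the cap, with the short amber bottle standing behind it. I'll carry it over the rail.

>>> apply_moves(series=[[[0,0,0],[0,2,1],1.5],[[0,0,0],[0,3,0],1.5],[[0,0,0],[0.1,3.8,0],1.5],[[0,0,0],[0.1,3.8,0],1.5],[[0,0,0],[0.1,3.8,0],1.5],[[0,0,0],[0.1,3.8,0],1.5],[[0,0,0],[0.1,3.8,0],1.5],[[0,0,0],[0.1,3.8,0],1.5],[[0,0,0],[0.1,3.8,0],1.5],[[0,0,0],[0.1,3.8,0],1.5],[[0,0,0],[0.1,3.8,0],1.5],[[0,0,0],[0.1,3.8,0],1.5],[[0,0,0],[0.1,3.8,0],1.5],[[0,0,0],[0.1,3.8,0],1.5],[[0,0,0],[0.1,2.6,0],1.5],[[0,0,0],[0,1.45,0],1.5],[[0,0,0],[0,0,0],1.5],[[0,0,0],[0,0,0],1.5]])

```text
time_s: 14.18
eef_pos: [0.5661, 0.2189, 0.4546]
eef_rot: [0.103, 3.14, -0.001]
wrist_force: [0.8, 0.2, -4.6]
width: 0.0258
gripper_force: 59.6
```

```bash
python3 - <<'E'
from h import *
np.set_printoptions(precision=4,suppress=True)
c=calibration("wrist");w=capture("wrist");t=capture("top");s=state();print(s["eef_pos"],s["width"],s["wrist_force"],s["torque"])
cv2.imwrite("pics/w6.png",w)
e=s["eef_pos"];print(proj(c,[[e[0],e[1],0],[e[0],e[1],.25]]))
d=np.array([.067,.998,0]);x=np.array([.998,-.067,0]);B=np.array([.5524,.0105,0])
# expected foot corners and bin face line
print(proj(c,[B+.165*d-.075*x+[0,0,.016],B+.255*d-.1*x,B+.255*d-.1*x+[0,0,.1]]))
E
```

```text
[0.5663 0.2187 0.4546] 0.025126030835565343 [ 0.3648 -0.5598 -4.2967] [0.0279 0.0191 0.0431]
[[317.4454 161.9427]
 [317.011  202.0282]]
[[285.7331 108.8136]
 [350.7416  90.0489]
 [357.4952  87.279 ]]
```

View pics/w6.png

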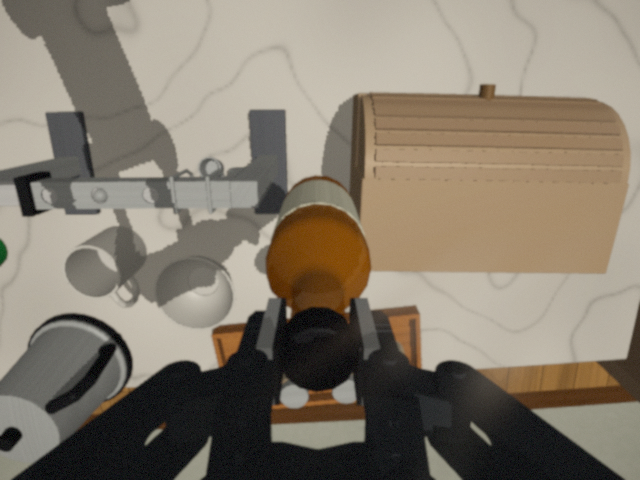

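The wrist picture shows the foot's edge at px (286,110) and the bin's corner at (352,93), both matching prediction, and the bottle (bottom near (320,180)) lies between them. I'll lower it now.

>>> apply_moves(series=[[[0,0,0],[0,0.1,-1],1.5],[[0,0,0],[0,0,-2],1.5],[[0,0,0],[0,0,-2.5],1.5],[[0,0,0],[0,0,-2.5],1.5],[[0,0,0],[0,0,-2.5],1.5],[[0,0,0],[0,0,-2.5],1.5],[[0,0,0],[0,0,-2.5],1.5],[[0,0,0],[0,0,-2.5],1.5],[[0,0,0],[0,0,-2.5],1.5],[[0,0,0],[0,0,-2.5],1.5],[[0,0,0],[0,0,-1.5],1.5],[[0,0,0],[0,0,-0.8],1.5],[[0,0,0],[0,0,-0.3],1.5],[[0,0,0],[0,0,0],1.5],[[0,0,0],[0,0,0],1.5]])

```text
time_s: 16.15
eef_pos: [0.5668, 0.221, 0.1992]
eef_rot: [0.101, 3.138, 0.001]
wrist_force: [-0.3, 0.3, -4.9]
width: 0.025
gripper_force: 59.5
```

>>> apply_moves(series=[[[0,0,0],[0,0,-0.4],1.5],[[0,0,0],[0,0,-0.3],1.5],[[0,0,0],[0,0,0],1.5]])

```text
time_s: 16.52
eef_pos: [0.5662, 0.2208, 0.1912]
eef_rot: [-0.101, -3.14, 0.0]
wrist_force: [-0.6, -0.3, -5.1]
width: 0.0255
gripper_force: 59.8
```

>>> apply_moves(series=[[[0,0,0],[0,0,-0.2],1.5],[[0,0,0],[0,0,0],1.5]])

```text
time_s: 16.77
eef_pos: [0.5671, 0.2209, 0.1911]
eef_rot: [0.101, 3.137, 0.001]
wrist_force: [-0.7, -0.6, 4.7]
width: 0.0251
gripper_force: 60.4
```

>>> apply_moves(series=[[[0,0,0],[0,0,-0.1],1.5],[[0,0,0],[0,0,0],1.5]])

```text
time_s: 17.02
eef_pos: [0.5675, 0.221, 0.1911]
eef_rot: [0.101, 3.135, 0.002]
wrist_force: [-2.3, -0.7, 9.6]
width: 0.0253
gripper_force: 60.9
```

>>> apply_moves(series=[[[0,0,0],[0,0,0.2],1.5],[[0,0,0],[0,0,0],2.9],[[0,0,0],[0,0,0],4.2],[[0,0,0],[0,0,0],4.8],[[0,0,0],[0,0,0],4.8],[[0,0,0],[0,0,0],4.8],[[0,0,0],[0,0,1],4.8],[[0,0,0],[0,0,2],4.8],[[0,0,0],[0,0,4],4.8],[[0,0,0],[0,0,4],4.8],[[0,0,0],[-3,0,2],4.8],[[0,0,0],[-4,0,0],4.8],[[0,0,0],[-4,0,0],4.8],[[0,0,0],[0,0,0],4.8],[[0,0,0],[0,0,0],4.8]])

```text
time_s: 18.9
eef_pos: [0.457, 0.2209, 0.3212]
eef_rot: [0.101, 3.138, 0.001]
wrist_force: [0.6, -0.3, 0.4]
width: 0.0481
gripper_force: 0.0
```

```bash
python3 - <<'E'
from h import *
np.set_printoptions(precision=4,suppress=True)
c=calibration("wrist");w=capture("wrist");a=capture("scene");t=capture("top");s=state();print(s["eef_pos"],s["width"],s["wrist_force"])
S=calibration("scene");T=calibration("top")
X=[[.5668,.2205,.21],[.5668,.2205,0]]
for C,im in((S,a),(T,t),(c,w)):
    for q in proj(C,X): cv2.drawMarker(im,tuple(int(i) for i in q),(0,255,0),cv2.MARKER_CROSS,6,1)
b=cv2.resize(a[170:290,310:470],(400,300),interpolation=cv2.INTER_CUBIC);d=cv2.resize(t[190:310,180:340],(400,300),interpolation=cv2.INTER_CUBIC)
cv2.imwrite("pics/m7.png",np.hstack([np.vstack([b,d]),cv2.resize(w,(400,300)).repeat(2,0)[:600]]) if 0 else np.hstack([np.vstack([b,d]),cv2.resize(w[:,220:540],(400,600))]))
E
```

```text
[0.4574 0.2208 0.3203] 0.04780293512529839 [ 0.5405 -0.2859  0.1374]
```

View pics/m7.png

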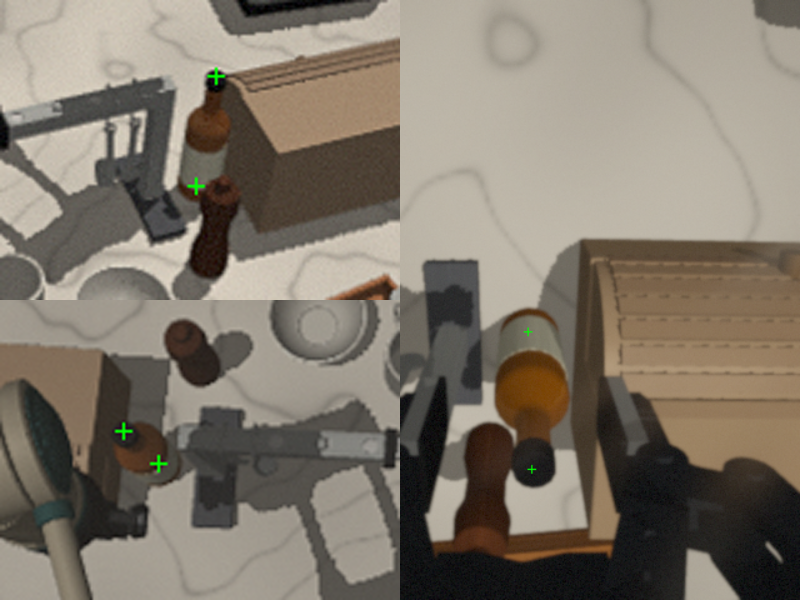

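The picture shows the bottle upright between the foot and the bin, with the expected positions marked on its cap and base. The mill hasn't moved, and the gripper is clear. I'm handing in.

```bash
python3 -c "
from cell import *
print(sign_off())"
```

```text
the job is handed in; nothing more can be done
None
```

I shortened the rail by one hole, with the button up in the middle hole, stood the taller bottle upright between the sliding foot and the bread bin, and handed the job in; no verdict came back.

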